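# Corner the seed jar, find its thread hand and hold the cap off

### The job

Slide the square glass jar that stands by the bamboo corner rail into the inner corner until it sits square and flush against both rails, still closed. Then twist its yellow cap off - it may open either way, so try both - without lifting, tipping or shifting the jar out of its corner, and finish while holding the cap in the gripper, still, with its underside at least 5 cm above the jar's shoulder. Leave the spare jar and everything else where it is.

Things in the scene. Friction and masses are not known exactly. Their poses are not given: they have to be found in the camera images.
- rail: bamboo corner rail fixed to the table: two rails 20 mm thick, 30 mm high, at a right angle. Origin at the inner corner, table level; one inner face is the plane x = 0 (y from 0 to -0.18 m), the other y = 0 (x from 0 to -0.18 m); the jar belongs on the -x, -y side, its origin ending 37 mm from both faces.
- jar_a: one of two look-alike squat square frosted-glass jars (steel collar on top): 74 x 74 mm, 64 mm tall to the flat steel shoulder, 94 mm with cap, about 0.8 kg, loose. Origin at centre of underside, z up, x and y square to its sides. Either jar_a or jar_b stands by the bamboo rail (within 0.18 m of its inner corner); the other, over 0.25 m away, is the spare.
- jar_b: the other jar, same looks, size and axes as jar_a. Either of them can be the one by the rail.
- cap_a: twist cap of jar_a: yellow ribbed round cap, diameter 54 mm, 30 mm tall, 60 g, black pointer line on top along its +x (starts within 6 degrees of the jar's +x). Origin at centre of its underside, resting on the jar's shoulder. A hidden 12.5 mm stem with crossbar below it locks under the shoulder: lifted while locked, it takes the whole jar along.
- cap_b: twist cap of jar_b, looks as cap_a. One of the caps opens clockwise, the other counter-clockwise; looks do not tell which. Turned the wrong way a cap stops dead after 3 to 20 degrees; the right way it turns freely 55 to 72 degrees to a stop; from 48 degrees of turn on to there it is free to lift straight up and off.
- turntable: fixed clear acrylic turntable, diameter 220 mm, 20 mm high, origin at centre of underside
- pot: bystander on the turntable: glazed green pot, diameter 116 mm, 100 mm tall, with a plant up to 165 mm; origin at centre of underside
- mister: bystander: chrome mister, diameter 72 mm, 167 mm tall; origin at centre of underside
- tray: fixed bamboo tray, 160 x 240 mm, 25 mm high; origin at centre of underside
- scoop: bystander: blue plastic scoop lying in the tray, 155 mm long along x, 53 mm wide, 25 mm high; origin at its middle, underside
- saucer: bystander: white saucer, diameter 110 mm, 22 mm high; origin at centre of underside
- trowel: bystander: steel trowel with a wooden handle, 275 mm long along x, 60 mm wide, 24 mm high; origin near its middle, table level
Not all that is in view belongs to the job. What is shaped like the jar_b but orange or turquoise is not meant. Leave any black or purple look-alike of the turntable alone.

How it is judged:
By the outcome, as a careful person would: the job done as asked, in the order asked, and still so for the second after the job is handed in, while the arm keeps its last pose, push and grip.
It also fails if it takes over 67 s, if anything falls off the work surface, if the arm or the gripper's body presses on something with over 40 N, if the wrist force passes 120 N, or if a joint passes its speed limit or range.

### The arm

A 7-joint arm with a two-finger parallel gripper is mounted at the origin on the work surface. World frame = base frame: x ahead of the robot, y to its left, z up, the work surface at z = 0. Lengths are in m, angles in rad, forces in N, time in s.
With the tool pointing down it reaches from about 0.35 to 0.9 m from the base axis. Payload 7.2 kg.
Tool frame: the origin (TCP) lies between the finger pads; the fingertips stand 19 mm ahead of it and the grasp point (between the pads) is the TCP; z points along the fingers, y is the line along which they close (so a half turn about z gives the same grasp; the last joint's range is limited). The gripper opens to 85 mm and grips with 20 to 120 N. Pads are 22 mm wide; open, the fingers measure 114 mm over their backs; the gripper's body (76 mm by 85 mm) begins 54 mm behind the grasp point. The pads swing forward as they close: fully open they stand 13 mm farther back than shut.
Start: joints at [-1.2, 0.411, -0.013, 1.596, 0.006, 1.134, -0.082], TCP at [0.266, 0.566, 0.25] pointing down, gripper open.
Joint ranges: [-2.95, 2.95], [-0.29, 1.99], [-1.47, 1.44], [0.14, 2.54], [-1.03, 4.17], [0.13, 1.85], [-2.86, 2.86]. Speed limits (rad/s): [2.39, 2.39, 3.01, 3.01, 3.14, 3.14, 3.14].

### API

Orientations are given as [roll, pitch, yaw] about the fixed x, y, z axes, in that order (R = Rz(yaw) Ry(pitch) Rx(roll)).
In Python, from station import r gives the robot as it stands.
- The arm moves only by the tool move_arm, never from a script. Its argument "increments" is a list of rows, each a list of 3 entries, a list of its own where there are three numbers: the opening, from -1 (shut) to 1 (fully open), then the shift along the tool's x, y, z normalised to -1 to 1, where 1 is 300 mm, then the turn, a rotation vector about the tool's x, y, z normalised to -1 to 1, where 1 is pi/2 rad. In form: [[hand, [dx, dy, dz], [rx, ry, rz]], ...]. A call has 1 to 20 rows; each row is the pose to reach, as a shift and turn from the pose commanded when the call began, along the tool's axes at that moment; what a row does not reach only later rows make up. A row lasts 1/8 s, in which the tool goes at most 62.5 mm and 10.7 degrees, less where a joint would pass 70% of its speed; a pose out of reach is approached as far as the arm can. A call with a number of a shift or a turn outside -1 to 1 is refused whole. A call with a gripper value outside its range is refused whole. The fingers move at their own pace and stop on an object; the grip force is fixed at half the most. Time passes only in rows, so rows that repeat a pose let the fingers close. It gives the time, the measured TCP pose, the force, the opening and the grip force at its end, in the units of the state.
- r.state(): the state, without advancing time (a new reading comes with each control period).
- r.grab_frame(name): name is "side" or "top"; returns the picture (480x640x3 uint8, red, green, blue); there is no depth.
- r.camera_model(name): a dict with "fovy" (degrees; the focal length in pixels is half the picture's height over the tangent of half this angle, whatever the lens; pixels are square), "cx", "cy" (the principal point, pixels), "k1" (the pictures are not rectified: a ray, as slopes to the right and down, at radius r is drawn at 1 + k1 r^2 times it, then the intrinsics apply), "R" (3x3) and "t" (3): a world point X has camera coordinates R X + t. Camera axes: x right, y down, z forward; pixel columns grow to the right and rows downward; lengths in m; the calibration is good to about 2 mm. A picture is of the moment at which its call begins. camera_model takes no time and is no camera call.
- r.close_job(): hands the job in; it is judged then, once.
The state is a dict: "t": time; "q": joint angles; "joint_vel": joint speeds; "joint_efforts": joint torques, N m; "position": TCP position; "ee_rot": TCP orientation; "wrist_force": force on the tool from outside, world axes, zero at the start; "ft_torque": the same for the moment, N m; "finger_gap": finger opening in m; "gripper_force": force on a finger pad.
Only numpy, scipy, OpenCV 4.12 (cv2) and the standard library are available. Lean on these libraries where they do the work, as an engineer would, in place of code of your own. Each camera call takes 0.05 s, during which the arm holds its last target. There are 200 camera calls.

## Working session

There is one attempt and no reset: what is moved stays moved. The work goes in short steps, Python scripts to look and compute and a tool call to move; the robot and the scene stay as the last step left them, time stands still between calls to the robot, and variables do not carry over. Pictures are saved under pics/ and viewed, at most 10 in all, crops included, and the job is handed in when it is done.

Besides the shell and the picture viewer there is one more tool, called after "Request:" by a JSON object that holds its "api" and its "payload". move_arm: Moves the arm, as the interface text tells. Scaled input: -1 to 1 covers 300 mm each way for a shift and pi/2 rad each way for a turn. Its arguments: {"type":"object","properties":{"increments":{"type":"array","items":{"type":"array"}}},"required":["increments"]}

```bash
mkdir -p pics; python3 - <<'E'
from station import r
import cv2,numpy as np
for n in("top","side"):
    cv2.imwrite(f"pics/{n}0.png",r.grab_frame(n)[:,:,::-1])
    c=r.camera_model(n);print(n,{k:(np.round(v,4).tolist()) for k,v in c.items()})
s=r.state();print(s["position"],s["ee_rot"],s["finger_gap"],s["t"])
E
```

```text
top {'fovy': 52.1845, 'cx': 316.7439, 'cy': 246.7875, 'k1': 0.001, 'R': [[-0.0256, -0.9994, -0.0228], [-0.9951, 0.0277, -0.0945], [0.0951, 0.0203, -0.9953]], 't': [0.0045, 0.5063, 1.1713]}
side {'fovy': 56.7078, 'cx': 317.2341, 'cy': 240.9279, 'k1': -0.0796, 'R': [[0.998, -0.063, -0.0081], [-0.0475, -0.6549, -0.7542], [0.0422, 0.7531, -0.6566]], 't': [-0.4923, 0.0738, 1.2691]}
[0.26539254 0.56537105 0.24951587] [-3.14006214e+00  1.19435100e-04  2.70280011e+00] 0.08534672847836271 0.1
```

View pics/top0.png

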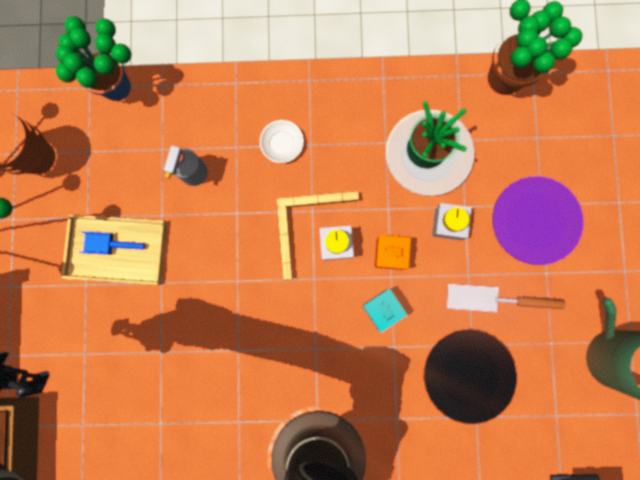

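View pics/side0.png

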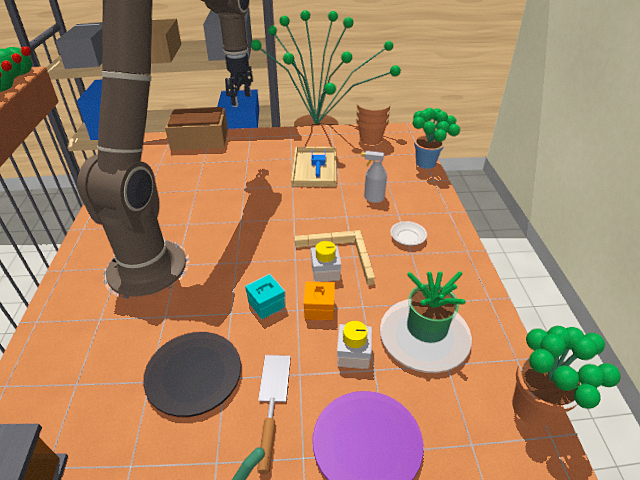

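The top view shows the rail's corner at about (283,200), with arms running to (358,196) and (288,277). The target jar is at (337,243), beside an orange decoy at (395,252), and the spare is at (455,220). I'll enlarge these for measurement.

```bash
python3 - <<'E'
import cv2,numpy as np
a=cv2.imread("pics/top0.png")[180:290,265:375]; b=cv2.imread("pics/side0.png")[220:300,285:385]
a=cv2.resize(a,(550,550),interpolation=cv2.INTER_CUBIC); b=cv2.resize(b,(700,560),interpolation=cv2.INTER_CUBIC)
cv2.imwrite("pics/ta.png",a);cv2.imwrite("pics/sb.png",b)
E
```

```text
(no output)
```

View pics/ta.png

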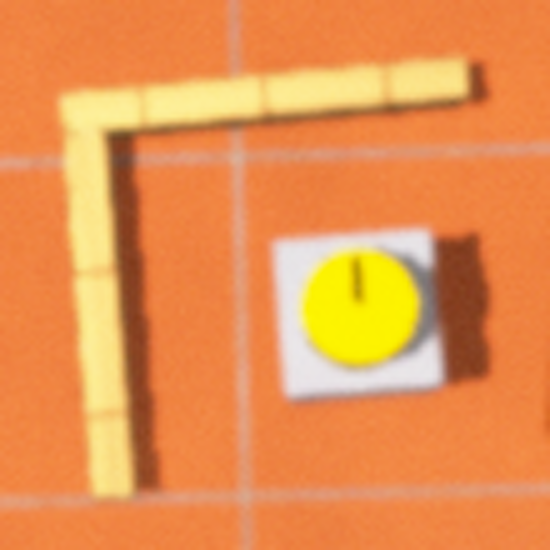

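View pics/sb.png

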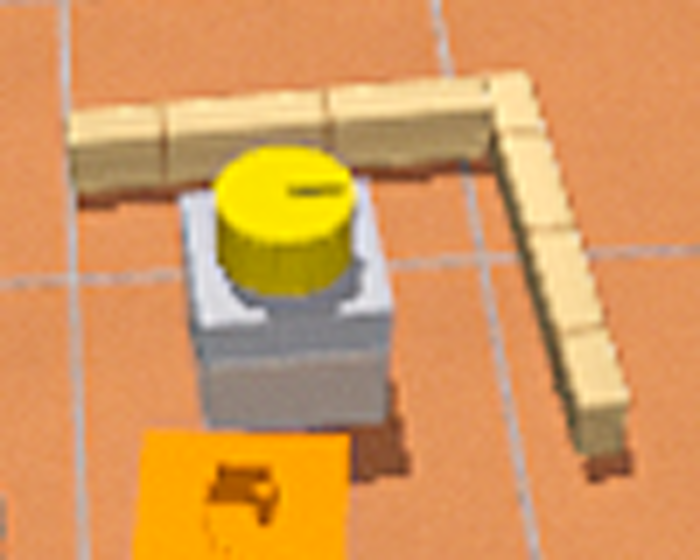

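The crops show the rail's top inner corner at top pixel (285.6,206) and side pixel (355,235). I'll fit the poses by reprojecting points picked from both views.

```bash
cat > h.py <<'E'
import numpy as np,cv2
from scipy.optimize import least_squares
from station import r
C={n:r.camera_model(n) for n in("top","side")}
def proj(n,X):
    c=C[n];p=np.asarray(X)@np.array(c["R"]).T+np.array(c["t"]);s=p[:,:2]/p[:,2:]
    f=240/np.tan(np.radians(c["fovy"])/2);return s*(1+c["k1"]*(s**2).sum(1,keepdims=True))*f+[c["cx"],c["cy"]]
def fit(model,obs,x0):
    """model: Nx3 local pts; obs: {cam:{idx:px}}; pose x,y,yaw"""
    def W(p):
        c,s=np.cos(p[2]),np.sin(p[2]);return model@np.array([[c,s,0],[-s,c,0],[0,0,1]])+[p[0],p[1],0]
    f=lambda p:np.concatenate([(proj(n,W(p)[list(o)])-np.array(list(o.values()))).ravel() for n,o in obs.items()])
    q=least_squares(f,x0,loss="soft_l1");return q.x,np.round(f(q.x),1)
E
python3 - <<'E'
from h import *
tp=lambda x,y:(x/5+264.6,y/5+179.6)
sp=lambda x,y:(x/7+284.57,y/7+219.57)
# rail: 0 inner corner,1 end of x-rail inner (y=0,x=-.18),2 end of y-rail inner(x=0,y=-.18),3 outer corner (.02,.02), 4 (-.18,.02) 5 (.02,-.18)
R=np.array([[0,0],[-.18,0],[0,-.18],[.02,.02],[-.18,.02],[.02,-.18]],float);R=np.c_[R,np.full(6,.03)]
obs={"top":{0:tp(105,131),1:tp(134,495),2:tp(471,101),3:tp(60,95),4:tp(93,497),5:tp(468,58)},
 "side":{0:sp(490,109),1:sp(71,144),2:sp(583,407),3:sp(525,71),4:sp(68,113),5:sp(630,400)}}
print("rail",*fit(R,obs,[.6,.1,0]));print("rail top",*fit(R,{"top":obs["top"]},[.6,.1,0]));print("rail side",*fit(R,{"side":obs["side"]},[.6,.1,0]))
h=.037
J=np.array([[h,h,.064],[h,-h,.064],[-h,-h,.064],[-h,h,.064],[0,0,.094],[-h,-h,0],[h,-h,0]])
jt={0:tp(272,240),1:tp(433,229),2:tp(445,386),3:tp(286,400),4:tp(361,307)}
js={3:sp(180,196),2:sp(203,327),1:sp(393,309),4:sp(286,195),5:sp(210,426),6:sp(383,420)}
for o in({"top":jt,"side":js},{"top":jt},{"side":js}):print("jar",*fit(J,o,[.5,0,0]))
# orange left edge in top crop
img=cv2.imread("pics/top0.png");hsv=cv2.cvtColor(img,cv2.COLOR_BGR2HSV)
for nm,(u,v) in {"orange":(395,252),"orangeL":(378,252),"turqTop":(384,311),"spare":(456,220)}.items():
    q=least_squares(lambda p:(proj("top",[[p[0],p[1],.06]])-[u,v]).ravel(),[.5,0]).x;print(nm,q)
s=r.state();print(s["q"])
E
```

```text
rail [0.60929749 0.06412903 0.05974663] [ 0.2 -0.3  0.3  0.2  0.2 -0.8  0.4 -0.4  0.2  0.5  0.1 -0.2  0.1 -0.8
 -0.3 -0.6 -0.7 -0.4  0.4 -0.2 -0.4 -0.6 -0.1 -0.1]
rail top [0.60909294 0.06454958 0.05684337] [-0.  -0.2 -0.1  0.3  0.1 -0.5  0.3 -0.3 -0.2  0.6 -0.1  0.1]
rail side [0.60925343 0.06260296 0.06616619] [ 0.2 -0.5 -0.3 -0.  -0.2 -0.   0.4  0.1 -0.4  0.   0.4  0.2]
jar [ 0.51190301 -0.05665477  0.05445353] [ 0.6  0.4 -0.4  0.  -0.1 -0.3  0.3 -0.5 -0.1 -0.1 -0.1 -0.4 -0.4 -0.6
  0.1 -0.4 -0.2 -0.6 -1.1  2.   0.9  0.5]
jar [ 0.51167543 -0.05653645  0.0509013 ] [ 0.6  0.4 -0.4  0.2 -0.2 -0.1  0.2 -0.4 -0.1 -0. ]
jar [ 0.51212032 -0.05703097  0.06018596] [-0.1 -0.2 -0.2 -0.4  0.3 -0.4 -0.1 -0.5 -0.9  2.2  1.1  0.5]
orange [ 0.48531566 -0.19367625]
orangeL [ 0.48641544 -0.15377235]
turqTop [ 0.34822988 -0.16254329]
spare [ 0.55715443 -0.34029705]
[-1.20018855  0.41185048 -0.01270313  1.59696598  0.00560771  1.134347
 -0.08220421]
```

The rail is at (0.609, 0.064) with yaw 0.058. The target jar is at (0.512, -0.057) with yaw 0.054, and needs about 78 mm in +y and 67 mm in +x. I'll push it with half-open fingers, +y first and then +x.

Request:
{"api": "move_arm", "payload": {"increments": [[0.06, [-0.857, -0.846, 0], [0, 0, 0.684]], [0.06, [-0.857, -0.846, 0], [0, 0, 0.684]], [0.06, [-0.857, -0.846, 0], [0, 0, 0.684]], [0.06, [-0.857, -0.846, 0], [0, 0, 0.684]], [0.06, [-0.857, -0.846, 0], [0, 0, 0.684]], [0.06, [-0.857, -0.846, 0], [0, 0, 0.684]], [0.06, [-0.857, -0.846, 0], [0, 0, 0.684]], [0.06, [-0.857, -0.846, 0], [0, 0, 0.684]], [0.06, [-0.857, -0.846, 0], [0, 0, 0.684]], [0.06, [-0.857, -0.846, 0], [0, 0, 0.684]], [0.06, [-0.857, -0.846, 0], [0, 0, 0.684]], [0.06, [-0.857, -0.846, 0], [0, 0, 0.684]]]}}

```text
t: 1.6
position: [0.3904, 0.227, 0.2502]
ee_rot: [-3.141, 0.0, 1.629]
wrist_force: [0.6, -0.3, 0.7]
finger_gap: 0.0453
gripper_force: 0.0
```

Request:
{"api": "move_arm", "payload": {"increments": [[0.06, [-1, 0.35, 0], [0, 0, 0]], [0.06, [-1, 0.35, 0], [0, 0, 0]], [0.06, [-1, 0.35, 0], [0, 0, 0]], [0.06, [-1, 0.35, 0], [0, 0, 0]], [0.06, [-1, 0.35, 0], [0, 0, 0]], [0.06, [-1, 0.35, 0], [0, 0, 0]], [0.06, [-1, 0.35, 0], [0, 0, 0]]]}}

```text
t: 2.48
position: [0.5124, -0.0668, 0.25]
ee_rot: [-3.141, -0.0, 1.627]
wrist_force: [-1.2, 0.4, 0.1]
finger_gap: 0.0451
gripper_force: 0.0
```

```bash
cat > to.py <<'E'
import sys,numpy as np
from station import r
# target in rail frame xr yr z, yaw
def go(xr,yr,z,yaw=None):
    s=r.state();p=np.array(s["position"]);a=s["ee_rot"]
    c,n=np.cos(.058),np.sin(.058)
    w=np.array([.6092+c*xr-n*yr,.064+n*xr+c*yr,z])
    y=a[2];X=np.array([np.cos(y),np.sin(y),0]);Y=np.array([np.sin(y),-np.cos(y),0])
    d=w-p;t=0 if yaw is None else -(yaw-y)
    pr=p-np.array([.6092,.064,0])
    print("t",round(s["t"],2),"rail pos",np.round([c*pr[0]+n*pr[1],-n*pr[0]+c*pr[1],p[2]],4),"rot",np.round(a,3),"norm",np.round([d@X/.3,d@Y/.3,-d[2]/.3],4),"turn",round(t/(np.pi/2),4),"q7",round(s["q"][6],2),"F",np.round(s["wrist_force"],1),"T",np.round(s["ft_torque"],2))
a=[float(v) for v in sys.argv[1:]];go(*a)
E
python3 to.py -0.104 -0.171 0.048 1.629
```

```text
t 2.48 rail pos [-0.1042 -0.125   0.25  ] rot [-3.141 -0.     1.627] norm [-0.1534  0.0009  0.6733] turn -0.0011 q7 0.25 F [-1.2  0.4  0.1] T [ 0.06 -0.   -0.03]
```

Request:
{"api": "move_arm", "payload": {"increments": [[0.06, [-0.154, 0, 0], [0, 0, 0]], [0.06, [-0.154, 0, 0.1], [0, 0, 0]], [0.06, [-0.154, 0, 0.3], [0, 0, 0]], [0.06, [-0.154, 0, 0.5], [0, 0, 0]], [0.06, [-0.154, 0, 0.6], [0, 0, 0]], [0.06, [-0.154, 0, 0.673], [0, 0, 0]], [0.06, [-0.154, 0, 0.673], [0, 0, 0]]]}}

```text
t: 3.35
position: [0.5141, -0.1106, 0.047]
ee_rot: [-3.138, -0.001, 1.631]
wrist_force: [0.6, 0.8, -0.0]
finger_gap: 0.0452
gripper_force: 0.0
```

```bash
python3 to.py -0.104 -0.090 0.048; python3 -c "
from station import r;import cv2
i=r.grab_frame('side')[200:320,260:420,::-1];cv2.imwrite('pics/s1.png',cv2.resize(i,(800,600)))"
```

```text
t 3.35 rail pos [-0.1051 -0.1688  0.047 ] rot [-3.138e+00 -1.000e-03  1.631e+00] norm [ 0.2627  0.0042 -0.0032] turn 0.0 q7 0.55 F [ 0.6  0.8 -0. ] T [-0.05 -0.01 -0.01]
```

View pics/s1.png

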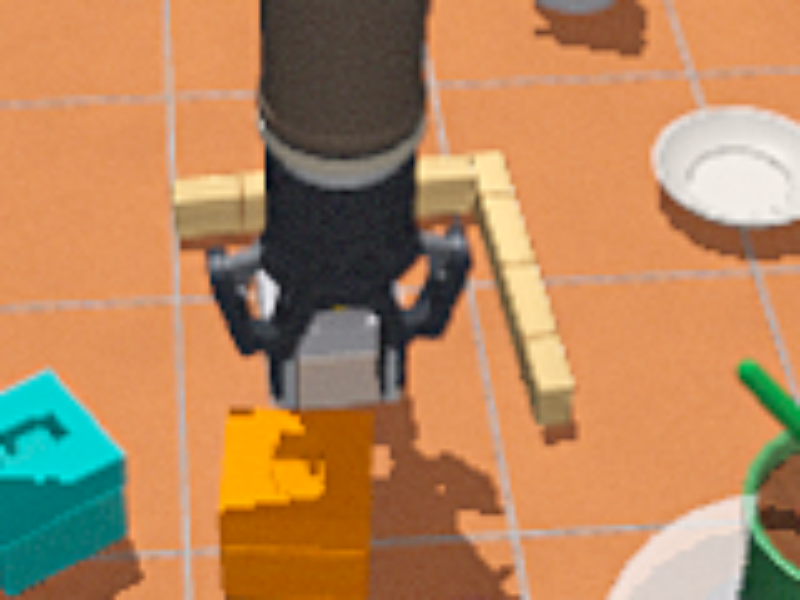

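The fingers straddle the jar's near face, centred on it and clear of the orange decoy. I'll start the push.

Request:
{"api": "move_arm", "payload": {"increments": [[0.06, [0.015, 0, 0], [0, 0, 0]], [0.06, [0.03, 0, 0], [0, 0, 0]], [0.06, [0.045, 0, 0], [0, 0, 0]], [0.06, [0.06, 0, 0], [0, 0, 0]], [0.06, [0.08, 0, 0], [0, 0, 0]], [0.06, [0.1, 0, 0], [0, 0, 0]], [0.06, [0.12, 0, 0], [0, 0, 0]], [0.06, [0.14, 0, 0], [0, 0, 0]], [0.06, [0.16, 0, 0], [0, 0, 0]], [0.06, [0.18, 0, 0], [0, 0, 0]], [0.06, [0.2, 0, 0], [0, 0, 0]], [0.06, [0.215, 0, 0], [0, 0, 0]], [0.06, [0.23, 0, 0], [0, 0, 0]], [0.06, [0.24, 0, 0], [0, 0, 0]], [0.06, [0.25, 0, 0], [0, 0, 0]], [0.06, [0.25, 0, 0], [0, 0, 0]]]}}

```text
t: 5.4
position: [0.5119, -0.0394, 0.0495]
ee_rot: [3.139, 0.002, 1.627]
wrist_force: [1.7, -6.9, 1.5]
finger_gap: 0.045
gripper_force: 3.3
```

```bash
python3 to.py -0.104 -0.085 0.048
```

```text
t 5.4 rail pos [-0.1032 -0.0976  0.0495] rot [3.139e+00 2.000e-03 1.627e+00] norm [ 0.0421 -0.0029  0.0051] turn 0.0 q7 0.41 F [ 1.7 -6.9  1.5] T [-1.32 -0.02 -0.04]
```

Request:
{"api": "move_arm", "payload": {"increments": [[0.06, [0.01, 0, 0], [0, 0, 0]], [0.06, [0.02, 0, 0], [0, 0, 0]], [0.06, [0.02, 0, 0], [0, 0, 0]]]}}

```text
t: 5.78
position: [0.5115, -0.0336, 0.0495]
ee_rot: [3.139, 0.002, 1.627]
wrist_force: [0.8, -5.9, 3.5]
finger_gap: 0.0459
gripper_force: 3.4
```

```bash
python3 to.py -0.104 -0.085 0.048;python3 -c "
from station import r;import cv2
a=r.grab_frame('top')[180:290,250:380,::-1];b=r.grab_frame('side')[200:310,270:400,::-1]
cv2.imwrite('pics/d2.png',cv2.resize(cv2.hconcat([a,b]),(800,340),interpolation=cv2.INTER_CUBIC))"
```

```text
t 5.78 rail pos [-0.1032 -0.0917  0.0495] rot [3.139e+00 2.000e-03 1.627e+00] norm [ 0.0224 -0.0028  0.0051] turn 0.0 q7 0.4 F [ 0.8 -5.9  3.5] T [-1.34 -0.06 -0.03]
```

View pics/d2.png

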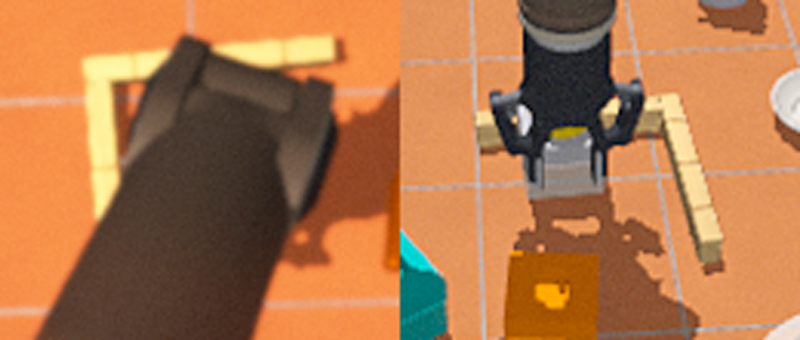

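The jar looks upright and is moving with the fingers, close to the y rail. I'll keep going.

Request:
{"api": "move_arm", "payload": {"increments": [[0.06, [0.008, 0, 0], [0, 0, 0]], [0.06, [0.016, 0, 0], [0, 0, 0]], [0.06, [0.024, 0, 0], [0, 0, 0]], [0.06, [0.024, 0, 0], [0, 0, 0]]]}}

```text
t: 6.38
position: [0.5112, -0.0271, 0.0496]
ee_rot: [3.138, 0.003, 1.627]
wrist_force: [0.3, -9.1, 2.4]
finger_gap: 0.045
gripper_force: 4.6
```

```bash
python3 to.py -0.104 -0.085 0.048
```

```text
t 6.38 rail pos [-0.1031 -0.0853  0.0496] rot [3.138e+00 3.000e-03 1.627e+00] norm [ 0.0009 -0.003   0.0052] turn 0.0 q7 0.39 F [ 0.3 -9.1  2.4] T [-1.79 -0.13  0.14]
```

Force is starting to rise at the expected flush position, so I'll press a little more.

Request:
{"api": "move_arm", "payload": {"increments": [[0.06, [0.006, 0, 0], [0, 0, 0]], [0.06, [0.012, 0, 0], [0, 0, 0]], [0.06, [0.012, 0, 0], [0, 0, 0]]]}}

```text
t: 6.75
position: [0.5113, -0.0269, 0.0498]
ee_rot: [3.137, 0.007, 1.625]
wrist_force: [1.1, -19.1, 4.7]
finger_gap: 0.0453
gripper_force: 9.8
```

```bash
python3 to.py -0.104 -0.1 0.15
```

```text
t 6.75 rail pos [-0.1031 -0.0851  0.0498] rot [3.137 0.007 1.625] norm [-0.0498 -0.003  -0.3339] turn 0.0 q7 0.38 F [  1.1 -19.1   4.7] T [-3.89 -0.03  0.49]
```

Request:
{"api": "move_arm", "payload": {"increments": [[0.06, [-0.08, 0, 0], [0, 0, 0]], [0.06, [-0.08, 0, -0.1], [0, 0, 0]], [0.06, [-0.08, 0, -0.3], [0, 0, 0]], [0.06, [-0.08, -0.05, -0.36], [0, 0, 0.1]], [0.06, [0, -0.2, -0.36], [0, 0, 0.2]], [0.06, [0.148, -0.2, -0.36], [0, 0, 0.3]], [0.06, [0.148, -0.2, -0.36], [0, 0, 0.45]], [0.06, [0.148, -0.2, -0.36], [0, 0, 0.55]], [0.06, [0.148, -0.2, -0.36], [0, 0, 0.65]], [0.06, [0.148, -0.2, -0.36], [0, 0, 0.8]], [0.06, [0.148, -0.2, -0.36], [0, 0, 0.9]], [0.06, [0.148, -0.2, -0.36], [0, 0, 1.0]], [0.06, [0.148, -0.2, -0.36], [0, 0, 1.0]], [0.06, [0.148, -0.2, -0.36], [0, 0, 1.0]]]}}

```text
t: 8.5
position: [0.4475, 0.0201, 0.1566]
ee_rot: [-3.141, -0.0, 0.062]
wrist_force: [-0.2, -0.0, -0.4]
finger_gap: 0.0453
gripper_force: 0.0
```

```bash
python3 to.py -0.162 -0.037 0.048 0.058;python3 -c "
from station import r;import cv2
a=r.grab_frame('top')[180:290,250:380,::-1];b=r.grab_frame('side')[200:310,270:400,::-1]
cv2.imwrite('pics/d3.png',cv2.resize(cv2.hconcat([a,b]),(800,340),interpolation=cv2.INTER_CUBIC))"
```

```text
t 8.5 rail pos [-0.164  -0.0344  0.1566] rot [-3.141 -0.     0.062] norm [0.0066 0.0086 0.362 ] turn 0.0025 q7 -1.25 F [-0.2 -0.  -0.4] T [ 0.05 -0.03  0.04]
```

View pics/d3.png

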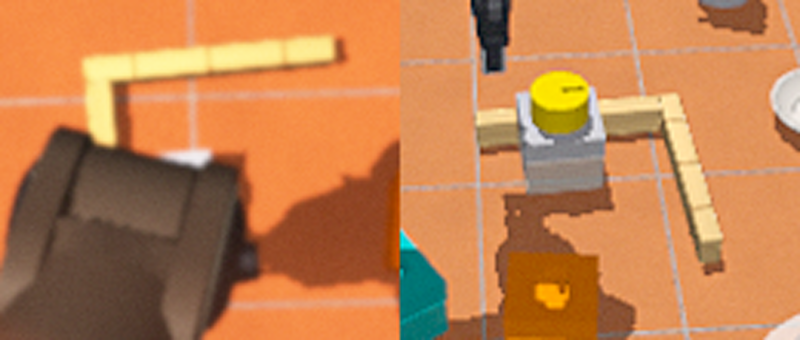

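The jar stands against the y rail. I'll narrow the fingers so they clear that rail, descend on the -x side and push +x.

Request:
{"api": "move_arm", "payload": {"increments": [[-0.3, [0, 0.018, 0], [0, 0, 0]], [-0.3, [0, 0.018, 0.1], [0, 0, 0]], [-0.3, [0, 0.018, 0.25], [0, 0, 0]], [-0.3, [0, 0.018, 0.358], [0, 0, 0]], [-0.3, [0, 0.018, 0.358], [0, 0, 0]], [-0.3, [0.02, 0.018, 0.358], [0, 0, 0]], [-0.3, [0.035, 0.018, 0.358], [0, 0, 0]], [-0.3, [0.05, 0.018, 0.358], [0, 0, 0]], [-0.3, [0.065, 0.018, 0.358], [0, 0, 0]], [-0.3, [0.085, 0.018, 0.358], [0, 0, 0]], [-0.3, [0.105, 0.018, 0.358], [0, 0, 0]], [-0.3, [0.125, 0.018, 0.358], [0, 0, 0]], [-0.3, [0.145, 0.018, 0.358], [0, 0, 0]], [-0.3, [0.165, 0.018, 0.358], [0, 0, 0]], [-0.3, [0.185, 0.018, 0.358], [0, 0, 0]], [-0.3, [0.2, 0.018, 0.358], [0, 0, 0]], [-0.3, [0.215, 0.018, 0.358], [0, 0, 0]], [-0.3, [0.225, 0.018, 0.358], [0, 0, 0]], [-0.3, [0.23, 0.018, 0.358], [0, 0, 0]], [-0.3, [0.23, 0.018, 0.358], [0, 0, 0]]]}}

```text
t: 11.1
position: [0.5146, 0.0186, 0.0491]
ee_rot: [-3.141, 0.004, 0.058]
wrist_force: [-7.4, -0.1, 2.2]
finger_gap: 0.0295
gripper_force: 3.4
```

```bash
python3 to.py -0.085 -0.04 0.048 0.058
```

```text
t 11.1 rail pos [-0.097  -0.0398  0.0491] rot [-3.141  0.004  0.058] norm [0.0402 0.0006 0.0035] turn 0.0001 q7 -1.03 F [-7.4 -0.1  2.2] T [-0.04  1.36  0.09]
```

Request:
{"api": "move_arm", "payload": {"increments": [[-0.3, [0.01, 0, 0], [0, 0, 0]], [-0.3, [0.02, 0, 0], [0, 0, 0]], [-0.3, [0.03, 0, 0], [0, 0, 0]], [-0.3, [0.038, 0, 0], [0, 0, 0]], [-0.3, [0.046, 0, 0], [0, 0, 0]], [-0.3, [0.046, 0, 0], [0, 0, 0]]]}}

```text
t: 11.85
position: [0.5282, 0.0194, 0.049]
ee_rot: [-3.14, 0.004, 0.058]
wrist_force: [-7.0, -0.3, 2.5]
finger_gap: 0.0299
gripper_force: 3.8
```

```bash
python3 to.py -0.085 -0.04 0.048 0.058
```

```text
t 11.85 rail pos [-0.0835 -0.0399  0.049 ] rot [-3.14   0.004  0.058] norm [-0.0051  0.0005  0.0034] turn 0.0002 q7 -1.04 F [-7.  -0.3  2.5] T [-0.02  1.41  0.07]
```

Not in contact with the x rail yet, so I'll continue in small steps.

Request:
{"api": "move_arm", "payload": {"increments": [[-0.3, [0.008, 0, 0], [0, 0, 0]], [-0.3, [0.014, 0, 0], [0, 0, 0]], [-0.3, [0.02, 0, 0], [0, 0, 0]], [-0.3, [0.02, 0, 0], [0, 0, 0]]]}}

```text
t: 12.35
position: [0.5283, 0.0194, 0.0485]
ee_rot: [-3.138, 0.015, 0.058]
wrist_force: [-27.6, -2.0, 21.5]
finger_gap: 0.0299
gripper_force: 13.8
```

```bash
python3 to.py -0.085 -0.04 0.048 0.058
```

```text
t 12.35 rail pos [-0.0833 -0.0399  0.0485] rot [-3.138  0.015  0.058] norm [-0.0055  0.0005  0.0017] turn -0.0002 q7 -1.04 F [-27.6  -2.   21.5] T [-0.12  5.24  0.18]
```

Request:
{"api": "move_arm", "payload": {"increments": [[-0.3, [-0.02, 0, 0], [0, 0, 0]], [-0.3, [-0.08, 0, 0], [0, 0, 0]], [-0.3, [-0.08, 0, -0.15], [0, 0, 0]], [-0.3, [-0.08, 0, -0.33], [0, 0, 0]], [1, [-0.08, 0, -0.36], [0, 0, -0.1]], [1, [0, 0, -0.36], [0, 0, -0.2]], [1, [0.08, -0.01, -0.36], [0, 0, -0.3]], [1, [0.134, -0.01, -0.36], [0, 0, -0.4]], [1, [0.134, -0.01, -0.36], [0, 0, -0.5]], [1, [0.134, -0.01, -0.36], [0, 0, -0.6]], [1, [0.134, -0.01, -0.36], [0, 0, -0.7]], [1, [0.134, -0.01, -0.36], [0, 0, -0.8]], [1, [0.134, -0.01, -0.36], [0, 0, -0.9]], [1, [0.134, -0.01, -0.36], [0, 0, -1.0]], [1, [0.134, -0.01, -0.36], [0, 0, -1.0]], [1, [0.134, -0.01, -0.36], [0, 0, -1.0]]]}}

```text
t: 14.35
position: [0.5766, 0.0248, 0.1575]
ee_rot: [3.141, -0.0, 1.625]
wrist_force: [0.8, -0.4, 0.2]
finger_gap: 0.0856
gripper_force: 0.0
```

```bash
python3 to.py -0.036 -0.037 0.084 1.629;python3 -c "
from station import r;import cv2
b=r.grab_frame('side')[200:300,290:400,::-1]
cv2.imwrite('pics/d4.png',cv2.resize(b,(660,600),interpolation=cv2.INTER_CUBIC))"
```

```text
t 14.35 rail pos [-0.0348 -0.0373  0.1575] rot [ 3.141 -0.     1.625] norm [ 0.0009 -0.0041  0.2449] turn -0.0025 q7 0.16 F [ 0.8 -0.4  0.2] T [ 0.02  0.04 -0.01]
```

View pics/d4.png

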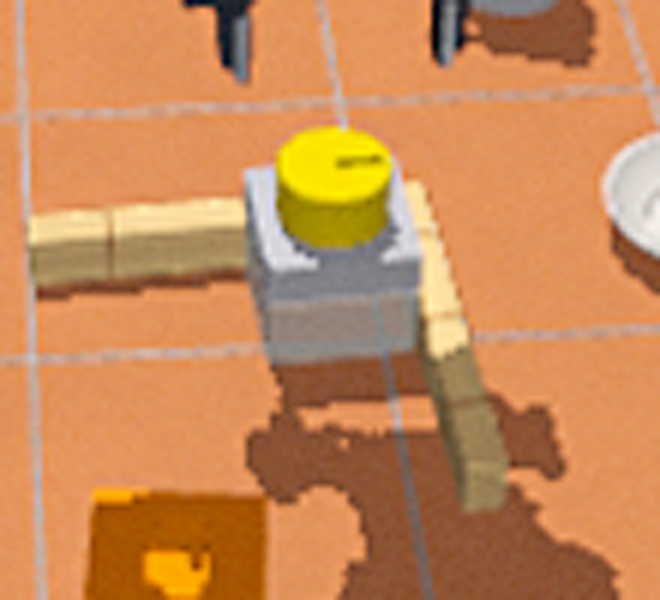

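The jar sits in the corner; the cap's top centre is at about side pixel (345.6,227.6). I'll check that against the TCP.

```bash
python3 - <<'E'
from h import *
b=cv2.cvtColor(r.grab_frame("side"),cv2.COLOR_RGB2HSV);m=cv2.inRange(b,(22,200,200),(34,255,255));m[:200]=0;m[260:]=0
m[:,:325]=0;m[:,365:]=0
ys,xs=np.nonzero(m);print(len(xs),xs.mean(),ys.mean(),xs.min(),xs.max(),ys.min(),ys.max())
for u,v in[((xs.min()+xs.max())/2,227.6),(xs.mean(),ys.mean())]:
    q=least_squares(lambda p:(proj("side",[[p[0],p[1],.094]])-[u,v]).ravel(),[.57,0]).x;d=q-[.6092,.064];c,s=np.cos(.058),np.sin(.058);print(q,c*d[0]+s*d[1],-s*d[0]+c*d[1])
E
```

```text
179 344.9050279329609 227.08938547486034 336 354 221 233
[0.57330596 0.01997181] -0.0383858882767729 -0.04187346836127811
[0.57328923 0.0222409 ] -0.038271059376491015 -0.03960722797339046
```

Request:
{"api": "move_arm", "payload": {"increments": [[1, [0, 0, 0.1], [0, 0, 0]], [1, [0, 0, 0.18], [0, 0, 0]], [1, [0, 0, 0.22], [0, 0, 0]], [1, [0, 0, 0.242], [0, 0, 0]], [1, [0, 0, 0.242], [0, 0, 0]]]}}

```text
t: 15.08
position: [0.5766, 0.0248, 0.0845]
ee_rot: [3.142, 0.0, 1.628]
wrist_force: [0.8, 0.3, -0.0]
finger_gap: 0.0852
gripper_force: 0.0
```

Request:
{"api": "move_arm", "payload": {"increments": [[0.5, [0, 0, 0], [0, 0, 0]], [0.4, [0, 0, 0], [0, 0, 0]], [0.35, [0, 0, 0], [0, 0, 0]]]}}

```text
t: 15.45
position: [0.5766, 0.0248, 0.0848]
ee_rot: [3.141, -0.0, 1.628]
wrist_force: [-0.3, -0.3, 0.1]
finger_gap: 0.0576
gripper_force: 0.0
```

```bash
python3 to.py -0.036 -0.037 0.084 1.629
```

```text
t 15.45 rail pos [-0.0348 -0.0372  0.0848] rot [ 3.141 -0.     1.628] norm [ 0.0008 -0.004   0.0026] turn -0.0004 q7 0.21 F [-0.3 -0.3  0.1] T [-0.02  0.   -0.02]
```

Request:
{"api": "move_arm", "payload": {"increments": [[0.0, [0, 0, 0], [0, 0, 0]], [-0.5, [0, 0, 0], [0, 0, 0]], [-0.5, [0, 0, 0], [0, 0, 0]], [-0.5, [0, 0, 0], [0, 0, 0]]]}}

```text
t: 15.95
position: [0.5767, 0.0248, 0.0851]
ee_rot: [3.141, -0.0, 1.628]
wrist_force: [-1.6, -0.1, 5.3]
finger_gap: 0.0528
gripper_force: 62.1
```

```bash
python3 to.py -0.036 -0.037 0.084 1.629
```

```text
t 15.95 rail pos [-0.0347 -0.0372  0.0851] rot [ 3.141 -0.     1.628] norm [ 0.0007 -0.0043  0.0038] turn -0.0004 q7 0.21 F [-1.6 -0.1  5.3] T [-0.02  0.35 -0.01]
```

Request:
{"api": "move_arm", "payload": {"increments": [[-0.5, [0.005, 0.004, 0.003], [0, 0, 0]], [-0.5, [0.005, 0.004, 0.003], [0, 0, 0.02]], [-0.5, [0.005, 0.004, 0.003], [0, 0, 0.04]], [-0.5, [0.005, 0.004, 0.003], [0, 0, 0.04]]]}}

```text
t: 16.45
position: [0.5776, 0.0254, 0.0851]
ee_rot: [3.141, -0.0, 1.564]
wrist_force: [-5.7, -2.8, 15.2]
finger_gap: 0.0528
gripper_force: 63.1
```

```bash
python3 to.py -0.036 -0.037 0.084 1.629
```

```text
t 16.45 rail pos [-0.0338 -0.0367  0.0851] rot [ 3.141 -0.     1.564] norm [-0.0016 -0.0073  0.0036] turn -0.0413 q7 0.16 F [-5.7 -2.8 15.2] T [-0.45  1.24 -0.14]
```

Request:
{"api": "move_arm", "payload": {"increments": [[-0.5, [0, 0, 0], [0, 0, 0.02]], [-0.5, [0, 0, 0], [0, 0, 0.04]], [-0.5, [0, 0, 0], [0, 0, 0.04]]]}}

```text
t: 16.82
position: [0.5779, 0.026, 0.085]
ee_rot: [3.141, -0.001, 1.502]
wrist_force: [-4.4, -1.6, 13.9]
finger_gap: 0.0528
gripper_force: 63.0
```

```bash
python3 to.py -0.036 -0.037 0.084 1.629
```

```text
t 16.82 rail pos [-0.0334 -0.0361  0.085 ] rot [ 3.141e+00 -1.000e-03  1.502e+00] norm [-0.0039 -0.0082  0.0035] turn -0.081 q7 0.11 F [-4.4 -1.6 13.9] T [-0.15  1.04 -0.17]
```

Request:
{"api": "move_arm", "payload": {"increments": [[-0.5, [0, 0, 0], [0, 0, 0.02]], [-0.5, [0, 0, 0], [0, 0, 0.04]], [-0.5, [0, 0, 0], [0, 0, 0.04]]]}}

```text
t: 17.2
position: [0.5781, 0.0262, 0.0851]
ee_rot: [3.14, -0.001, 1.439]
wrist_force: [-3.5, -0.3, 13.5]
finger_gap: 0.0522
gripper_force: 63.0
```

```bash
python3 to.py -0.036 -0.037 0.084 1.629
```

```text
t 17.2 rail pos [-0.0333 -0.0359  0.0851] rot [ 3.140e+00 -1.000e-03  1.439e+00] norm [-0.0052 -0.0083  0.0036] turn -0.1209 q7 0.05 F [-3.5 -0.3 13.5] T [-0.03  0.94 -0.14]
```

Request:
{"api": "move_arm", "payload": {"increments": [[-0.5, [0, 0, 0], [0, 0, 0.02]], [-0.5, [0, 0, 0], [0, 0, 0.04]], [-0.5, [0, 0, 0], [0, 0, 0.06]], [-0.5, [0, 0, 0], [0, 0, 0.06]]]}}

```text
t: 17.7
position: [0.5781, 0.0262, 0.0851]
ee_rot: [3.14, -0.001, 1.345]
wrist_force: [-3.2, -0.6, 13.8]
finger_gap: 0.0527
gripper_force: 63.0
```

```bash
python3 to.py -0.036 -0.037 0.084 1.629
```

```text
t 17.7 rail pos [-0.0332 -0.0359  0.0851] rot [ 3.140e+00 -1.000e-03  1.345e+00] norm [-0.006  -0.0079  0.0036] turn -0.1808 q7 -0.02 F [-3.2 -0.6 13.8] T [-0.07  0.9  -0.16]
```

Request:
{"api": "move_arm", "payload": {"increments": [[-0.5, [0, 0, 0], [0, 0, 0.02]], [-0.5, [0, 0, 0], [0, 0, 0.04]], [-0.5, [0, 0, 0], [0, 0, 0.06]], [-0.5, [0, 0, 0], [0, 0, 0.06]]]}}

```text
t: 18.2
position: [0.5781, 0.0262, 0.0851]
ee_rot: [3.14, -0.001, 1.251]
wrist_force: [-3.8, -0.2, 13.8]
finger_gap: 0.0524
gripper_force: 63.0
```

```bash
python3 to.py -0.036 -0.037 0.084 1.629;python3 -c "
from station import r;import cv2
b=r.grab_frame('side')[200:300,290:400,::-1]
cv2.imwrite('pics/d5.png',cv2.resize(b,(660,600),interpolation=cv2.INTER_CUBIC))"
```

```text
t 18.2 rail pos [-0.0332 -0.0359  0.0851] rot [ 3.140e+00 -1.000e-03  1.251e+00] norm [-0.0067 -0.0074  0.0037] turn -0.2408 q7 -0.1 F [-3.8 -0.2 13.8] T [-0.01  0.94 -0.18]
```

View pics/d5.png

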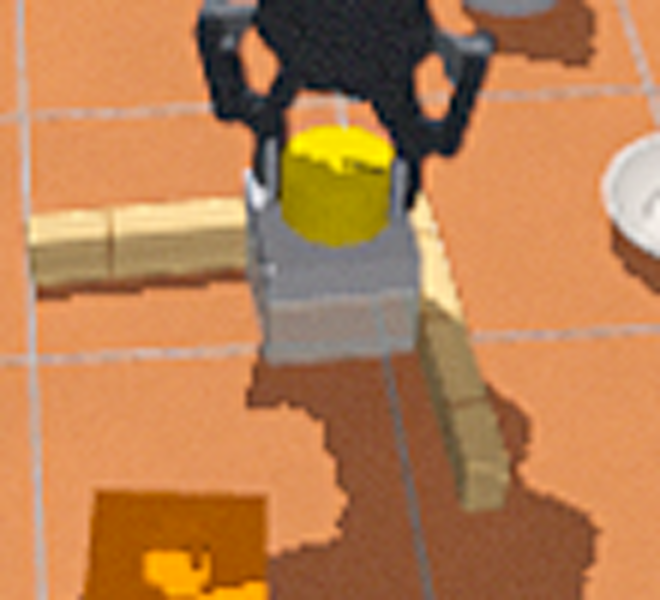

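The jar's outline hasn't changed from the previous view and the cap turns freely clockwise, so this is the right way. I'll continue to about 52°.

Request:
{"api": "move_arm", "payload": {"increments": [[-0.5, [0, 0, 0], [0, 0, 0.03]], [-0.5, [0, 0, 0], [0, 0, 0.07]], [-0.5, [0, 0, 0], [0, 0, 0.11]], [-0.5, [0, 0, 0], [0, 0, 0.15]], [-0.5, [0, 0, 0], [0, 0, 0.19]], [-0.5, [0, 0, 0], [0, 0, 0.23]], [-0.5, [0, 0, 0], [0, 0, 0.27]], [-0.5, [0, 0, 0], [0, 0, 0.31]], [-0.5, [0, 0, 0], [0, 0, 0.335]], [-0.5, [0, 0, 0], [0, 0, 0.335]], [-0.5, [0, 0, 0], [0, 0, 0.335]]]}}

```text
t: 19.62
position: [0.5781, 0.0261, 0.0851]
ee_rot: [3.141, -0.002, 0.724]
wrist_force: [-4.0, -1.2, 14.5]
finger_gap: 0.0525
gripper_force: 63.0
```

```bash
python3 to.py -0.036 -0.037 0.084 1.629
```

```text
t 19.62 rail pos [-0.0332 -0.036   0.0851] rot [ 3.141e+00 -2.000e-03  7.240e-01] norm [-0.0092 -0.0032  0.0035] turn -0.5759 q7 -0.52 F [-4.  -1.2 14.5] T [-0.05  0.76 -0.16]
```

Request:
{"api": "move_arm", "payload": {"increments": [[-0.5, [0, 0, 0], [0, 0, 0.02]], [-0.5, [-0.0025, -0.002, 0], [0, 0, 0.02]], [-0.5, [-0.0025, -0.002, -0.004], [0, 0, 0.02]], [-0.5, [-0.0025, -0.002, -0.008], [0, 0, 0.02]], [-0.5, [-0.0025, -0.002, -0.012], [0, 0, 0.02]]]}}

```text
t: 20.25
position: [0.5761, 0.026, 0.0868]
ee_rot: [-3.141, 0.001, 0.694]
wrist_force: [-0.0, -2.0, -1.0]
finger_gap: 0.0525
gripper_force: 62.9
```

```bash
python3 to.py -0.036 -0.037 0.084 1.629
```

```text
t 20.25 rail pos [-0.0352 -0.036   0.0868] rot [-3.141e+00  1.000e-03  6.940e-01] norm [-0.004   0.001   0.0094] turn -0.5955 q7 -0.55 F [-0. -2. -1.] T [-0.51 -0.08 -0.03]
```

Only about 1 N after rising 1.7 mm, so the cap appears free. I'll lift slowly.

Request:
{"api": "move_arm", "payload": {"increments": [[-0.5, [0, 0, -0.004], [0, 0, 0]], [-0.5, [0, 0, -0.008], [0, 0, 0]], [-0.5, [0, 0, -0.008], [0, 0, 0]]]}}

```text
t: 20.62
position: [0.5763, 0.026, 0.0895]
ee_rot: [-3.141, 0.001, 0.694]
wrist_force: [-0.6, -3.6, -1.0]
finger_gap: 0.0526
gripper_force: 63.0
```

```bash
python3 to.py -0.036 -0.037 0.084 1.629
```

```text
t 20.62 rail pos [-0.0351 -0.036   0.0895] rot [-3.141e+00  1.000e-03  6.940e-01] norm [-0.0045  0.0008  0.0182] turn -0.5955 q7 -0.55 F [-0.6 -3.6 -1. ] T [-0.69  0.17 -0.  ]
```

Request:
{"api": "move_arm", "payload": {"increments": [[-0.5, [0, 0, -0.01], [0, 0, 0]], [-0.5, [0, 0, -0.02], [0, 0, 0]], [-0.5, [0, 0, -0.03], [0, 0, 0]], [-0.5, [0, 0, -0.04], [0, 0, 0]], [-0.5, [0, 0, -0.055], [0, 0, 0]], [-0.5, [0, 0, -0.08], [0, 0, 0]], [-0.5, [0, 0, -0.12], [0, 0, 0]], [-0.5, [0, 0, -0.17], [0, 0, 0]], [-0.5, [0, 0, -0.22], [0, 0, 0]], [-0.5, [0, 0, -0.27], [0, 0, 0]], [-0.5, [0, 0, -0.29], [0, 0, 0]], [-0.5, [0, 0, -0.3], [0, 0, 0]], [-0.5, [0, 0, -0.3], [0, 0, 0]], [-0.5, [0, 0, -0.3], [0, 0, 0]], [-0.5, [0, 0, -0.3], [0, 0, 0]]]}}

```text
t: 22.5
position: [0.5763, 0.0262, 0.1791]
ee_rot: [-3.141, 0.001, 0.694]
wrist_force: [0.4, 0.6, -0.4]
finger_gap: 0.0524
gripper_force: 63.2
```

```bash
python3 to.py -0.036 -0.037 0.084 1.629;python3 -c "
from station import r;import cv2
b=r.grab_frame('side')[170:300,270:400,::-1]
cv2.imwrite('pics/d6.png',cv2.resize(b,(600,600),interpolation=cv2.INTER_CUBIC))"
```

```text
t 22.5 rail pos [-0.035  -0.0358  0.1791] rot [-3.141e+00  1.000e-03  6.940e-01] norm [-0.0051  0.0012  0.317 ] turn -0.5955 q7 -0.64 F [ 0.4  0.6 -0.4] T [-0.02  0.02  0.05]
```

View pics/d6.png

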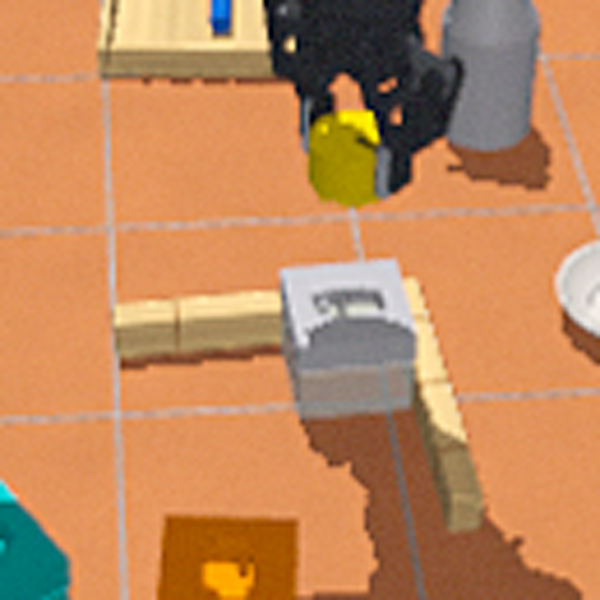

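The side view shows the cap held well above the jar. The jar still sits flush in the corner, with its bottom edge at about (335,260)–(359,258), as before the twist. I'll hand it in.

```bash
python3 -c "
from station import r;print(r.close_job())"
```

```text
the job is handed in; nothing more can be done
None
```

I slid the jar into the corner until the force rose against both rails, twisted its cap off clockwise and handed the job in at about 22.5 s with the cap held still, roughly 9 cm above the shoulder; the last picture shows the jar still in its corner, and the spare and bystanders were never touched.

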